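# Load two guide pins into the marking press and stroke its lever

### The job

Mark the two round guide pins that lean in the rack: stand each of them nose-down, all the way down, in its own well of the marking press. Then pull the press's sprung lever through its full stroke towards the robot's side and ease it slowly back home without letting it snap. Leave the short flat bar standing in the rack.

Things in the scene. Friction and masses are not known exactly. Their poses are not given: they have to be found in the camera images.
- pin_a: Round bright-steel guide pin, 18 mm diameter, 160 mm long, about 0.28 kg; its lowest 15 mm taper to a 12 mm nose. Origin: centre of the nose's end face; z runs along the pin to its upper end. It starts nose-down in a rack socket, leaning 30 degrees from vertical, its upper end towards the rack's -x; the upper 68 mm stand out. Draw it out along its axis.
- pin_b: Second guide pin, identical to pin_a, in another socket of the rack.
- flat_bar: Dark rectangular steel bar, 18 x 26 x 130 mm, in the remaining socket, leaning like the pins but standing out only 38 mm; origin at the centre of its lower end, z along it. To be left in the rack.
- rack: Fixed grey painted rack, x towards its back, z up, origin on the table 25 mm in front of the middle of the front edge of its 150 x 240 mm base plate. Three sockets 26 x 30 mm side by side along its y at y = -80, 0 and 80 mm (which holds what varies), 92 mm deep, all leaning 30 degrees with the mouths towards its -x; top of the rack about 130 mm high.
- press: Fixed marking press, origin under the middle of its 170 x 300 x 20 mm grey base plate, front to -x, z up. A steel block (top at z = 100 mm) holds two wells at x = -30 mm, y = -95 and -15 mm. Behind it a grey housing (x 30 to 80 mm, y -130 to 20 mm, 115 mm high); lever bearing 120 mm high at y 21 to 61 mm, the lever on its +y side.
- well_a (a point): Centre of the floor of one well of the press: an upright square well 28 x 28 mm, 80 mm deep, open at the top (floor 20 mm, mouth 100 mm above the table). Axes as the press. A pin standing in it sticks out 80 mm.
- well_b (a point): Centre of the floor of the other well, the same, 80 mm away along the press's y. Either pin may go in either well.
- lever (a joint): Lever angle in rad: 0 = home (leaning 20 degrees from vertical to the press's +x), 0.9 = end stop of the full stroke (leaning 32 degrees to its -x, the robot's side). Sprung: the bar pulls with about 4 N at home, 11 N at full stroke, plus 4 N per rad/s of damping. Let go far from home it flies back at over 2 rad/s; above 1.5 rad/s counts as snapping.
- bar (a point): Grip point of the lever, moving with it: on the axis of a black horizontal bar, 20 mm diameter, 95 mm long along the press's y (from 55 mm on the -y side, where the arm meets it, to 40 mm on the +y side of this point), 150 mm from the pivot axis, 216 mm above the table at home; free all round.
- pivot (a point): Point on the lever's pivot axis (fixed, 75 mm above the table), below the grip part; the axis runs along the press's y, at press x = 10 mm.
There are look-alikes about, which are no part of the job. What is shaped like the flat_bar but green or turquoise is not meant.

How it is judged:
By the outcome, as a careful person would: the job done as asked, in the order asked, and still so for the second after the job is handed in, with the robot touching nothing.
It also fails if it takes over 72 s, if anything falls off the work surface, if the arm or the gripper's body presses on something with over 40 N, if the wrist force passes 120 N, or if a joint passes its speed limit or range.

### The arm

A 7-joint arm with a two-finger parallel gripper is mounted at the origin on the work surface. World frame = base frame: x ahead of the robot, y to its left, z up, the work surface at z = 0. Lengths are in m, angles in rad, forces in N, time in s.
With the tool pointing down it reaches from about 0.425 to 0.925 m from the base axis. Payload 6.8 kg.
Tool frame: the origin (TCP) lies at the very end of the fingers, on their centre line; the grasp point (between the pads) lies 19 mm behind it; z points along the fingers, y is the line along which they close (so a half turn about z gives the same grasp; the last joint's range is limited). The gripper opens to 85 mm and grips with 20 to 120 N. Pads are 22 mm wide; open, the fingers measure 114 mm over their backs; the gripper's body (76 mm by 85 mm) begins 54 mm behind the grasp point. The pads swing forward as they close: fully open they stand 13 mm farther back than shut.
Start: joints at [-1.404, 0.477, 0.022, 1.555, -0.011, 1.109, -0.083], TCP at [0.183, 0.65, 0.231] pointing down, gripper open.
Joint ranges: [-2.96, 2.96], [-0.34, 2.1], [-1.41, 1.46], [0.24, 2.44], [-1.37, 4.51], [0.17, 1.92], [-2.96, 2.96]. Speed limits (rad/s): [2.39, 2.39, 3.14, 3.14, 3.14, 3.14, 3.14].

### API

Orientations are given as a rotation vector (axis times angle).
In Python, from bench import r gives the robot as it stands.
- The arm moves only by the tool play_rows, never from a script. Its argument "targets" is text: rows parted by semicolons, each of 5 numbers parted by spaces: the closure, from -1 (fully open) to 1 (shut), then the shift along the tool's x, y, z in m, then the turn about the tool's z in rad. In form: gripper dx dy dz spin; .... A call has 1 to 8 rows; each row is the pose to reach, as a shift and turn from the pose commanded when the call began, along the tool's axes at that moment; what a row does not reach only later rows make up. A row lasts 1/12 s, in which the tool goes at most 41.7 mm and 7.16 degrees, less where a joint would pass 70% of its speed; a pose out of reach is approached as far as the arm can. A call with a gripper value outside its range is refused whole. The fingers move at their own pace and stop on an object; "squeeze" is the grip in N (left out, the last holds). Time passes only in rows, so rows that repeat a pose let the fingers close. It gives the time, the measured TCP pose, the force, the opening and the grip force at its end, in the units of the state.
- r.get_obs(): the state, without advancing time (a new reading comes with each control period).
- r.grab_frame(name): name is "scene" or "top" or "wrist"; returns the picture (384x512x3 uint8, red, green, blue); there is no depth.
- r.camera_info(name): a dict with "fov_y" (degrees; the focal length in pixels is half the picture's height over the tangent of half this angle, whatever the lens; pixels are square), "cx", "cy" (the principal point, pixels), "position" and "rotation" of the camera in the world. Camera axes: x right, y down, z forward; pixel columns grow to the right and rows downward; lengths in m; the calibration is good to about 2 mm. The wrist camera is an equidistant fisheye: a pixel r from the principal point sees the ray r / f radians off the axis. A picture is of the moment at which its call begins: read the wrist's pose just before it. camera_info takes no time and is no camera call; for the wrist camera it gives the pose at the moment of the call.
- r.hand_in(): hands the job in; it is judged then, once.
The state is a dict: "clock": time; "joints": joint angles; "qvel": joint speeds; "tau": joint torques, N m; "tcp_pos": TCP position; "orientation": TCP orientation; "contact_force": force on the tool from outside, world axes, zero at the start; "moment": the same for the moment, N m; "grip_width": finger opening in m; "gripper_force": force on a finger pad.
Only numpy, scipy, OpenCV 4.12 (cv2) and the standard library are available. Lean on these libraries where they do the work, as an engineer would, in place of code of your own. Each camera call takes 0.05 s, during which the arm holds its last target. There are 200 camera calls.

## Working session

There is one attempt and no reset: what is moved stays moved. The work goes in short steps, Python scripts to look and compute and a tool call to move; the robot and the scene stay as the last step left them, time stands still between calls to the robot, and variables do not carry over. Pictures are saved under pics/ and viewed, at most 10 in all, crops included, and the job is handed in when it is done.

Besides the shell and the picture viewer there is one more tool, called after "Request:" as name(argument=value, ...), one argument or row to a line, values as JSON. play_rows: Moves the arm, as the interface text tells. Its arguments: {"type":"object","properties":{"targets":{"type":"string"},"squeeze":{"type":"number"}},"required":["targets"]}

```bash
ls; mkdir -p pics
python3 - <<'E'
from bench import r
import cv2,numpy as np
o=r.get_obs();print(o)
for n in("scene","top","wrist"):
    i=r.camera_info(n);print(n,i)
    f=r.grab_frame(n);cv2.imwrite(f"pics/{n}0.png",f[:,:,::-1])
E
```

```text
pics
{'clock': 0.0, 'joints': array([-1.4041037 ,  0.47781733,  0.02234182,  1.55646152, -0.01147872,
        1.10930121, -0.08308992]), 'qvel': array([-0.0005325 ,  0.00130885,  0.00092299, -0.00040186, -0.00086231,
       -0.00172567, -0.00015988]), 'tau': array([-1.31956956e-03, -5.96461451e+01,  1.60754632e+00, -2.81196535e+01,
        1.24126548e-02,  9.42965678e-03, -4.78269286e-06]), 'tcp_pos': array([0.18301921, 0.64909207, 0.23030996]), 'orientation': array([-4.30212075e-01, -3.11189799e+00,  2.91632525e-03]), 'contact_force': array([-1.1028557 ,  0.27317137, -0.28821598]), 'moment': array([ 0.00616169,  0.00642288, -0.03560545]), 'gripper_force': 0.0, 'grip_width': 0.08538451269937086}
scene {'fov_y': 44.301104371669965, 'cx': 261.29817869245284, 'cy': 190.0036398935461, 'position': array([ 1.20970392, -0.25570091,  1.06257282]), 'rotation': array([-2.02608223, -1.52433731,  0.51913753])}
top {'fov_y': 56.85628636257024, 'cx': 256.9252942005738, 'cy': 195.33902892375878, 'position': array([ 0.37815998, -0.03455553,  0.98064383]), 'rotation': array([-2.11334507,  2.14858517, -0.1482393 ])}
wrist {'fov_y': 65.70646984690485, 'cx': 256.3168497972951, 'cy': 194.36581689995634, 'position': array([0.10435299, 0.6723679 , 0.37229852]), 'rotation': array([2.28846604, 1.73288819, 0.2811749 ])}
```

View pics/scene0.png

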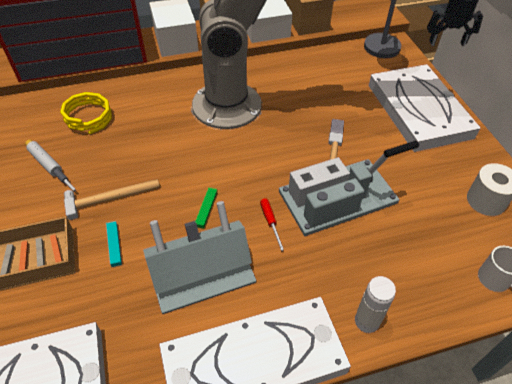

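View pics/top0.png

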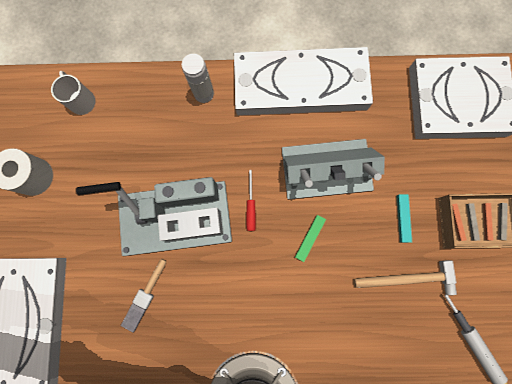

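Both views show the rack with pins in its outer sockets (scene tops near (155,225) and (222,206); top view near (306,180) and (375,173)). The dark bar is in the middle. The press's two wells are at about (178,227) and (205,222) in the top view, and the lever bar is at about (97,188). Next I'll enlarge the crops.

Run:
```python
import cv2,numpy as np
s=cv2.imread('pics/scene0.png');t=cv2.imread('pics/top0.png')
def c(im,x,y,w,h,W,H,st):
    o=cv2.resize(im[y:y+h,x:x+w],(W,H),interpolation=cv2.INTER_CUBIC)
    k=W/w
    for u in range((x//st+1)*st,x+w,st):
        p=int((u+.5-x)*k);cv2.line(o,(p,0),(p,6),(0,0,255),1);cv2.putText(o,str(u),(p-10,16),0,.35,(0,0,255))
    for v in range((y//st+1)*st,y+h,st):
        p=int((v+.5-y)*k);cv2.line(o,(0,p),(6,p),(0,0,255),1);cv2.putText(o,str(v),(8,p+4),0,.35,(0,0,255))
    return o
a=np.hstack([c(s,140,195,120,120,400,300,10)[:, :] if 0 else c(s,140,190,133,100,400,300,10),c(s,275,130,160,120,400,300,10)])
b=np.hstack([c(t,270,125,133,100,400,300,10),c(t,70,165,167,100,400,240,10) if 0 else c(t,72,160,165,124,400,300,10)])
cv2.imwrite('pics/crops.png',np.vstack([a,b]))
```

```text
(no output)
```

View pics/crops.png

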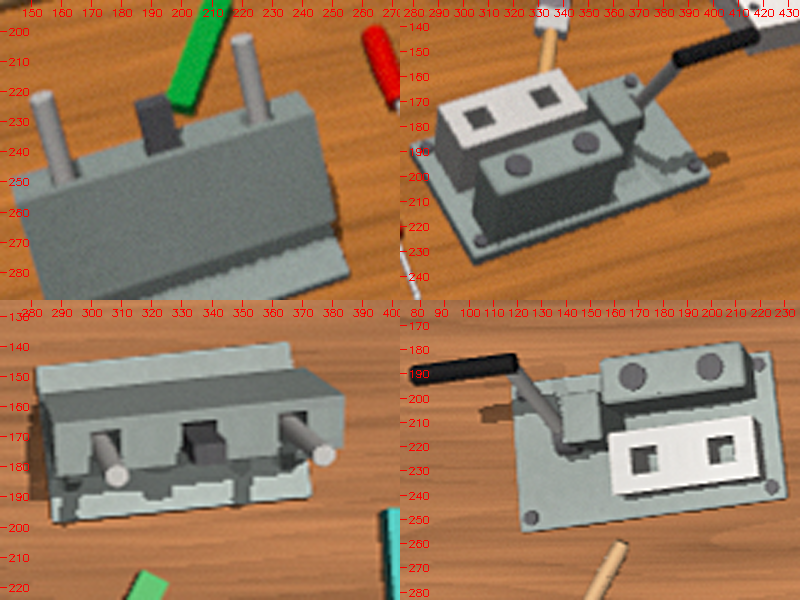

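```bash
cat > h.py <<'E'
import numpy as np,cv2
from scipy.spatial.transform import Rotation as R
from scipy.optimize import least_squares
from bench import r
def ray(ci,u,v):
    f=192/np.tan(np.radians(ci['fov_y']/2));x=np.array([(u-ci['cx'])/f,(v-ci['cy'])/f])
    if ci.get('fish'):
        t=np.linalg.norm(x);d=np.r_[x/t*np.sin(t),np.cos(t)]
    else: d=np.r_[x,1]
    return R.from_rotvec(ci['rotation']).apply(d/np.linalg.norm(d))
def proj(ci,P):
    f=192/np.tan(np.radians(ci['fov_y']/2));c=R.from_rotvec(ci['rotation']).inv().apply(np.atleast_2d(P)-ci['position'])
    if ci.get('fish'):
        n=np.linalg.norm(c[:,:2],axis=1);x=c[:,:2]/n[:,None]*np.arctan2(n,c[:,2])[:,None]
    else: x=c[:,:2]/c[:,2:]
    return x*f+[ci['cx'],ci['cy']]
def tri(obs):
    A=np.zeros((3,3));b=np.zeros(3)
    for ci,(u,v) in obs:
        d=ray(ci,u,v);M=np.eye(3)-np.outer(d,d);A+=M;b+=M@ci['position']
    p=np.linalg.solve(A,b);e=[np.linalg.norm(np.cross(ray(c,*q),p-c['position'])) for c,q in obs]
    return p,max(e)
E
python3 - <<'E'
from h import *
S=r.camera_info('scene');T=r.camera_info('top')
np.set_printoptions(precision=4,suppress=True)
pts={'pinL':((219.9,202.8),(308.4,183.2)),'pinR':((153.1,221.8),(376.9,176.2)),
'wL?':((332.1,168.3),(172.6,225.5)),'wR?':((306.5,176.7),(203.5,221.4)),
'bar-y':((384.9,152.3),(119.8,185.5)),'bar+y':((417.7,143.9),(77.3,190.0))}
for k,(s,t) in pts.items(): print(k,*tri([(S,s),(T,t)]))
def onz(uv,z):
    d=ray(T,*uv);return T['position']+d*(z-T['position'][2])/d[2]
print('press corners fl fr br bl');
for uv in((123.1,254.4),(230.3,240.8),(224.1,181),(118.1,195.8)):print(onz(uv,.02))
print('rack bl br fr fl')
for uv in((281.8,146.5),(366.2,138.8),(372.8,189.5),(287.5,198.5)):print(onz(uv,.012))
o=r.get_obs();Rt=R.from_rotvec(o['orientation']);W=r.camera_info('wrist')
print(Rt.as_matrix(),'\ncam in tool',Rt.inv().apply(W['position']-o['tcp_pos']),(Rt.inv()*R.from_rotvec(W['rotation'])).as_matrix())
E
```

```text
pinL [ 0.5327 -0.1402  0.1726] 0.00012944010799669422
pinR [ 0.5458 -0.2993  0.1734] 0.0009305697063816883
wL? [0.4455 0.1915 0.1018] 5.792008770315934e-05
wR? [0.4544 0.1143 0.1007] 0.00045665920050843786
bar-y [0.5264 0.2806 0.2214] 0.0013136605183252533
bar+y [0.5188 0.3764 0.2175] 0.0014126420395988847
press corners fl fr br bl
[0.3762 0.3447 0.02  ]
[0.4081 0.0556 0.02  ]
[0.5725 0.0722 0.02  ]
[0.5363 0.3658 0.02  ]
rack bl br fr fl
[ 0.6703 -0.0901  0.012 ]
[ 0.6877 -0.3283  0.012 ]
[ 0.5424 -0.3373  0.012 ]
[ 0.5216 -0.102   0.012 ]
[[-0.9625  0.2714 -0.0002]
 [ 0.2714  0.9625 -0.0013]
 [-0.0001 -0.0013 -1.    ]] 
cam in tool [ 0.0821  0.0007 -0.1419] [[ 0.0001 -0.9484 -0.317 ]
 [ 1.     -0.0001  0.0008]
 [-0.0008 -0.317   0.9484]]
```

The heights agree with the text: pin tops come out at 0.173 m, wells at 0.101 m and the bar at about 0.219 m. The pin spacing of 160 mm also matches. Now I'll compute the first moves.

```bash
cat >> h.py <<'E'
np.set_printoptions(precision=4,suppress=True)
def plan(*wps,start=None):
    """wps: (x,y,z,yaw of tool y); each as a shift from the previous one"""
    if start is None:
        o=r.get_obs();p=o['tcp_pos'];M=R.from_rotvec(o['orientation']).as_matrix();a=np.arctan2(M[1,1],M[0,1])
    else: p=np.array(start[:3]);a=start[3]
    for w in wps:
        d=np.array(w[:3])-p;y=np.array([np.cos(a),np.sin(a),0]);z=np.array([0,0,-1.]);x=np.cross(y,z)
        s=-(w[3]-a);s=(s+np.pi)%(2*np.pi)-np.pi
        print('dx dy dz spin',np.array([d@x,d@y,d@z,s]),'dist',np.linalg.norm(d));p=np.array(w[:3]);a=w[3]
def st():
    o=r.get_obs();M=R.from_rotvec(o['orientation']).as_matrix()
    print(o['clock'],o['tcp_pos'],'yaw',np.arctan2(M[1,1],M[0,1]),'tilt',M[2,2],'F',o['contact_force'],'w',o['grip_width'],o['gripper_force'],'q',o['joints'])
E
python3 - <<'E'
from h import *
plan((.42,.25,.29,1.652),(.53,-.14,.22,1.652),start=(.183,.65,.231,np.arctan2(.9625,.2714)))
E
```

```text
dx dy dz spin [-0.3367 -0.3207 -0.059  -0.356 ] dist 0.46866832621801957
dx dy dz spin [-0.078  -0.3976  0.07    0.    ] dist 0.4112177038990418
```

Request:
play_rows(
  targets="-1 -0.168 -0.16 -0.06 0;-1 -0.168 -0.16 -0.06 0;-1 -0.168 -0.16 -0.06 0;-1 -0.168 -0.16 -0.06 0;-1 -0.168 -0.16 -0.06 0;-1 -0.168 -0.16 -0.06 0;-1 -0.168 -0.16 -0.06 0",
)

```text
clock: 0.73
tcp_pos: [0.3069, 0.4443, 0.2932]
orientation: [0.445, 3.107, 0.001]
contact_force: [0.1, -0.4, -0.2]
grip_width: 0.0853
gripper_force: 0.0
```

Request:
play_rows(
  targets="-1 -0.168 -0.16 0 -0.356;-1 -0.168 -0.16 0 -0.356;-1 -0.168 -0.16 0 -0.356;-1 -0.168 -0.16 0 -0.356;-1 -0.168 -0.16 0 -0.356;-1 -0.168 -0.16 0 -0.356;-1 -0.168 -0.16 0 -0.356",
)

```text
clock: 1.32
tcp_pos: [0.4231, 0.2437, 0.2914]
orientation: [-0.111, 3.138, -0.003]
contact_force: [0.7, 0.2, 0.1]
grip_width: 0.0856
gripper_force: 0.0
```

Request:
play_rows(
  targets="-1 -0.04 -0.2 0 0;-1 -0.04 -0.2 0 0;-1 -0.04 -0.2 0 0;-1 -0.04 -0.2 0 0;-1 -0.04 -0.2 0 0;-1 -0.04 -0.2 0 0",
)

```text
clock: 1.82
tcp_pos: [0.477, 0.0468, 0.2916]
orientation: [-0.111, 3.139, -0.004]
contact_force: [0.5, -1.6, 0.0]
grip_width: 0.0851
gripper_force: 0.0
```

Request:
play_rows(
  targets="-1 -0.04 -0.2 0.07 0;-1 -0.04 -0.2 0.07 0;-1 -0.04 -0.2 0.07 0;-1 -0.04 -0.2 0.07 0;-1 -0.04 -0.2 0.07 0;-1 -0.04 -0.2 0.07 0;-1 -0.04 -0.2 0.07 0",
)

```text
clock: 2.4
tcp_pos: [0.5313, -0.1444, 0.22]
orientation: [0.119, -3.137, 0.002]
contact_force: [0.5, 0.4, 0.8]
grip_width: 0.0855
gripper_force: 0.0
```

Run:
```python
from h import *
st()
W=r.camera_info('wrist');W['fish']=1;f=r.grab_frame('wrist')
d=np.array([-.4984,-.04,.866])
im=cv2.resize(f[:,:,::-1],(800,600),interpolation=cv2.INTER_CUBIC)
for t in([.5327,-.1402,.1726],[.5458,-.2993,.1734]):
    for s in (0,.068):
        q=proj(W,np.array(t)-s*d)[0];print(q);cv2.drawMarker(im,tuple(int(v) for v in (q+.5)*1.5625),(0,0,255),0,14)
cv2.imwrite('pics/w1.png',im)
```

```text
2.4 [ 0.5313 -0.1444  0.22  ] yaw 1.6465324373811265 tilt -0.9999955633061536 F [0.5037 0.3591 0.8146] w 0.08548330750655758 0.0 q [-0.2757  0.3095  0.5271  1.8941 -0.182   0.9876  1.9784]
[260.8545 221.9552]
[259.9252 230.0782]
[ 63.3168 219.4728]
[101.962  228.0259]
```

View pics/w1.png

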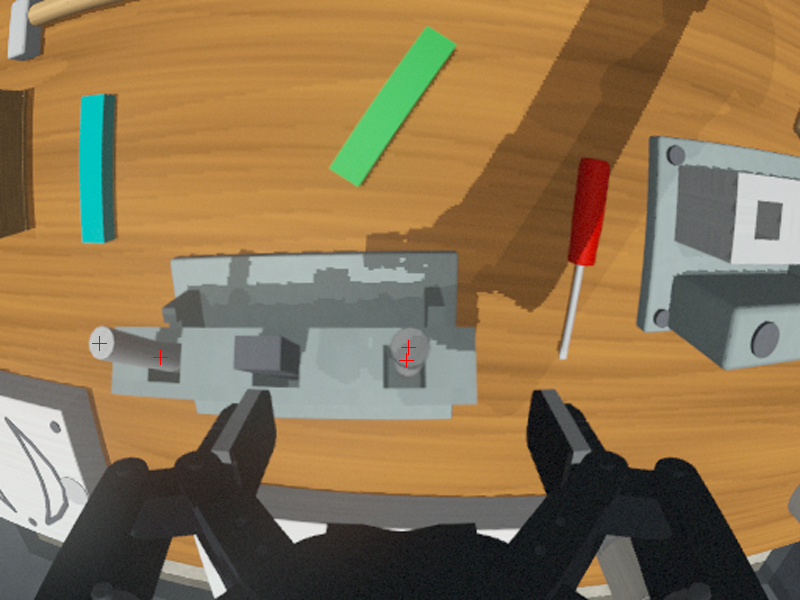

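The projected marks fall on the pins, so the calibration holds. I'll descend and grip the +y pin 20 mm below its top.

Request:
play_rows(
  targets="-1 -0.012 0.004 0.04 0;-1 -0.012 0.004 0.07 0;-1 -0.012 0.004 0.084 0;0.3 -0.012 0.004 0.084 0;1 -0.012 0.004 0.084 0;1 -0.012 0.004 0.084 0;1 -0.012 0.004 0.084 0;1 -0.012 0.004 0.084 0",
  squeeze=40,
)

```text
clock: 3.12
tcp_pos: [0.5445, -0.1365, 0.1388]
orientation: [-0.128, 3.136, 0.0]
contact_force: [-1.9, 0.4, 0.3]
grip_width: 0.0256
gripper_force: 0.0
```

Request:
play_rows(
  targets="1 0 0 0 0;1 0 0 0 0;1 0 0 0 0;1 0 0 0 0",
)

```text
clock: 3.45
tcp_pos: [0.5443, -0.1381, 0.1387]
orientation: [-0.125, 3.137, -0.002]
contact_force: [-0.7, -2.3, 6.8]
grip_width: 0.017
gripper_force: 39.3
```

```bash
python3 -c "
from h import *
st()"
```

```text
3.45 [ 0.5443 -0.1381  0.1387] yaw 1.650414226059375 tilt -0.9999961251715419 F [-0.7034 -2.3234  6.8175] w 0.01695085353311332 39.30458486909629 q [-0.2378  0.4315  0.4802  1.9436 -0.2653  0.8253  2.0363]
```

Request:
play_rows(
  targets="1 0.006 0 -0.0104 0;1 0.012 0 -0.0208 0;1 0.018 0 -0.0312 0;1 0.024 0 -0.0416 0;1 0.03 0 -0.052 0;1 0.036 0 -0.0624 0;1 0.042 0 -0.0728 0;1 0.048 0 -0.0832 0",
)

```text
clock: 4.12
tcp_pos: [0.4939, -0.1398, 0.2211]
orientation: [0.128, -3.136, -0.002]
contact_force: [-0.8, 0.1, -3.1]
grip_width: 0.017
gripper_force: 39.6
```

Request:
play_rows(
  targets="1 0.006 0 -0.0104 0;1 0.012 0 -0.0208 0;1 0.018 0 -0.034 0;1 0.018 0 -0.05 0;1 0.018 0 -0.07 0;1 0.018 0 -0.08 0",
)

```text
clock: 4.62
tcp_pos: [0.4776, -0.1421, 0.3028]
orientation: [-0.127, 3.137, 0.001]
contact_force: [-0.4, -0.3, -3.8]
grip_width: 0.0169
gripper_force: 39.6
```

Run:
```python
from h import *
st()
f=r.grab_frame('wrist');g=r.grab_frame('scene')
cv2.imwrite('pics/w2.png',np.hstack([cv2.resize(f[130:384,:],(400,198)),cv2.resize(g[60:258,120:420],(400,264))[:198]])[:,:,::-1])
a=cv2.resize(f,(400,300));b=cv2.resize(g[100:250,130:330],(400,300),interpolation=cv2.INTER_CUBIC)
cv2.imwrite('pics/w2.png',np.hstack([a,b])[:,:,::-1])
```

```text
4.6167 [ 0.4776 -0.1421  0.3028] yaw 1.6519587373765374 tilt -0.9999985771468946 F [-0.3596 -0.3267 -3.8291] w 0.016853664649823775 39.60194723634913 q [-0.3389  0.1115  0.556   1.9081 -0.0656  1.1381  1.8937]
```

View pics/w2.png

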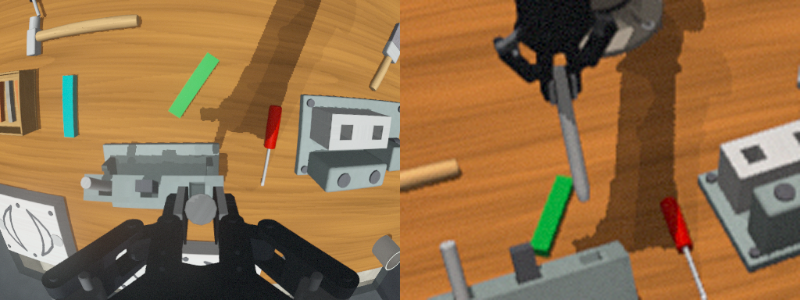

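Run:
```python
from h import *
S=r.camera_info('scene')
g=np.array([.4776,-.1421,.3218]);n=np.array([-.9966,-.081,0])
for th in range(0,45,5):
    t=np.radians(th);print(th,proj(S,[g-.143*(np.sin(t)*n+[0,0,np.cos(t)])])[0])
print('observed ~ (221,198) minus end radius')
```

```text
0 [213.8389 184.1268]
5 [215.3813 187.7025]
10 [216.908  191.0139]
15 [218.4102 194.0364]
20 [219.8784 196.7449]
25 [221.3029 199.1149]
30 [222.6734 201.1217]
35 [223.9795 202.7415]
40 [225.2105 203.9511]
observed ~ (221,198) minus end radius
```

Request:
play_rows(
  targets="1 0.002 0.03 0 0.12;1 0.002 0.06 0 0.24;1 0.003 0.1 0 0.36;1 0.003 0.14 0 0.48;1 0.004 0.18 0 0.6;1 0.004 0.22 0 0.72;1 0.005 0.26 0 0.84;1 0.005 0.312 0 0.96",
  squeeze=20,
)

```text
clock: 5.38
tcp_pos: [0.4506, 0.1234, 0.2993]
orientation: [-1.186, -2.907, 0.002]
contact_force: [1.3, 0.5, -2.4]
grip_width: 0.0168
gripper_force: 39.6
```

Request:
play_rows(
  targets="1 0 0 0 0.12;1 0 0 0 0.24;1 0 0 0 0.36;1 0 0 0 0.48;1 0 0 0 0.577;1 0 0 0 0.577;1 0 0 0 0.577",
)

```text
clock: 5.97
tcp_pos: [0.4513, 0.1221, 0.2995]
orientation: [-1.954, -2.459, 0.003]
contact_force: [-0.0, 1.7, -3.1]
grip_width: 0.0169
gripper_force: 39.7
```

Run:
```python
from h import *
st()
f=r.grab_frame('wrist');g=r.grab_frame('scene');t=r.grab_frame('top')
k=cv2.INTER_CUBIC
cv2.imwrite('pics/w3.png',np.vstack([np.hstack([cv2.resize(f,(400,300)),cv2.resize(g[80:230,240:440],(400,300),interpolation=k)]),np.hstack([cv2.resize(t[130:280,80:280],(400,300),interpolation=k),np.zeros((300,400,3),np.uint8)])])[:,:,::-1])
S=r.camera_info('scene');o=r.get_obs()
g=o['tcp_pos']+[0,0,.019];n=np.array([-.1147,.9934,0])
for th in range(0,45,5):
    a=np.radians(th);q=proj(S,[g-.143*(np.sin(a)*n+[0,0,np.cos(a)])])[0];print(th,q,'crop',400+(q[0]+.5-240)*2,(q[1]+.5-80)*2)
```

```text
5.9667 [0.4513 0.1221 0.2995] yaw 0.22757196067047963 tilt -0.999998314586024 F [-0.0418  1.7242 -3.128 ] w 0.016936843052170053 39.652200876944335 q [-0.7354  0.0538  0.3558  1.9625 -0.0206  1.1306 -0.1437]
0 [311.9304 156.2299] crop 544.8607518422043 153.45978542020816
5 [307.6269 157.4154] crop 536.2538288700478 155.83077777203619
10 [303.3679 158.3092] crop 527.7357077016775 157.6183762898777
15 [299.1778 158.903 ] crop 519.3556164663968 158.805946299161
20 [295.0818 159.1894] crop 511.1635873636976 159.37874965073087
25 [291.1052 159.1621] crop 503.21045176138773 159.3241371968159
30 [287.2739 158.8159] crop 495.5477945922187 158.63178490715234
35 [283.6139 158.147 ] crop 488.22785968658275 157.29397326741247
40 [280.1517 157.153 ] crop 481.3033975784816 155.30590844023908
```

View pics/w3.png

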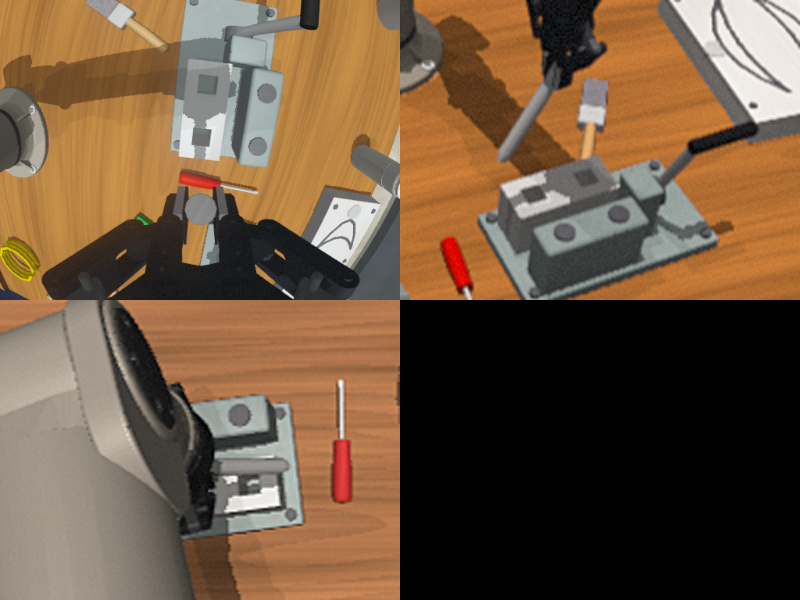

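Run:
```python
from h import *
plan((.4475,.1738,.23,.115),(.4475,.1738,.194,.115))
```

```text
dx dy dz spin [0.0513 0.0075 0.0701 0.1116] dist 0.08717156212301927
dx dy dz spin [0.    0.    0.036 0.   ] dist 0.036000000000000004
```

Request:
play_rows(
  targets="1 0.03 0.004 0.02 0.06;1 0.051 0.0075 0.04 0.112;1 0.051 0.0075 0.06 0.112;1 0.051 0.0075 0.07 0.112;1 0.051 0.0075 0.07 0.112;1 0.051 0.0075 0.07 0.112",
)

```text
clock: 6.62
tcp_pos: [0.4481, 0.1727, 0.2306]
orientation: [2.094, 2.342, -0.002]
contact_force: [0.9, -0.1, -2.5]
grip_width: 0.0167
gripper_force: 39.6
```

Run:
```python
from h import *
st()
g=r.grab_frame('scene');t=r.grab_frame('top')
k=cv2.INTER_CUBIC
cv2.imwrite('pics/w4.png',np.hstack([cv2.resize(g[110:230,270:390],(400,400),interpolation=k),cv2.resize(t[160:280,130:250],(400,400),interpolation=k)])[:,:,::-1])
S=r.camera_info('scene');T=r.camera_info('top');o=r.get_obs()
g=o['tcp_pos']+[0,0,.019];n=np.array([-.1147,.9934,0]);c=400/120
for th in (20,25,30):
    a=np.radians(th);P=[g-.143*(np.sin(a)*n+[0,0,np.cos(a)])];q=proj(S,P)[0];p=proj(T,P)[0];print(th,P,(q+.5-[270,110])*c,(p+.5-[130,160])*c+[400,0])
P=[[.4545,.1132,.1]];print('well',(proj(S,P)[0]+.5-[270,110])*c,(proj(T,P)[0]+.5-[130,160])*c+[400,0])
```

```text
6.6167 [0.4481 0.1727 0.2306] yaw 0.11195529817527813 tilt -0.9999993938014878 F [ 0.8669 -0.1064 -2.5297] w 0.016722536830819507 39.62209237781963 q [-0.7833  0.1532  0.3188  2.0251 -0.0572  0.9726 -0.3237]
20 [array([0.4545, 0.1245, 0.1163])] [137.7676 208.7338] [629.7846 204.8104]
25 [array([0.4558, 0.1131, 0.1211])] [125.476  208.8779] [644.2385 202.1848]
30 [array([0.4571, 0.1021, 0.1269])] [113.682  208.0394] [658.0072 199.4917]
well [122.5989 224.8417] [648.8542 206.4432]
```

View pics/w4.png

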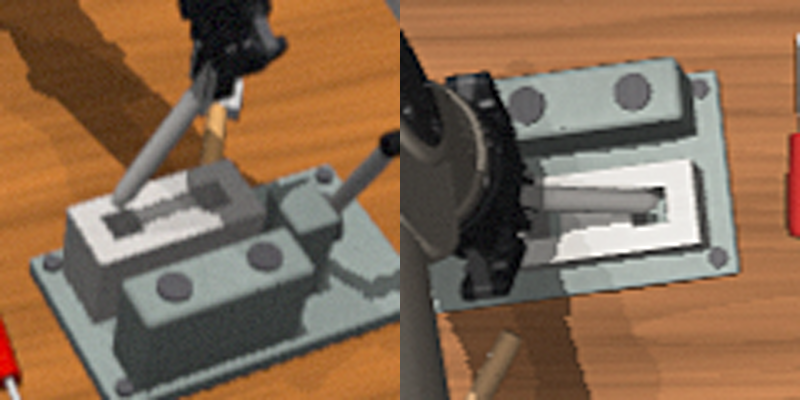

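Request:
play_rows(
  targets="1 0.006 0 0.006 0;1 0.006 0 0.014 0;1 0.006 0 0.022 0;1 0.006 0 0.03 0;1 0.006 0 0.036 0;1 0.006 0 0.036 0",
)

```text
clock: 7.22
tcp_pos: [0.4465, 0.1786, 0.1929]
orientation: [-2.093, -2.343, 0.005]
contact_force: [0.3, -0.8, -3.1]
grip_width: 0.017
gripper_force: 39.6
```

Request:
play_rows(
  targets="1 -0.009 0 -0.0045 0;1 -0.02 0 -0.009 0;1 -0.033 0 -0.011 0;1 -0.046 0 -0.012 0",
)

```text
clock: 7.55
tcp_pos: [0.4533, 0.1342, 0.2082]
orientation: [-2.093, -2.343, -0.006]
contact_force: [-0.7, 4.5, -1.6]
grip_width: 0.017
gripper_force: 42.8
```

Request:
play_rows(
  targets="1 -0.013 0 0.001 0;1 -0.024 0 0.003 0;1 -0.029 0 0.005 0;1 -0.029 0 0.005 0",
)

```text
clock: 7.88
tcp_pos: [0.4566, 0.1042, 0.2024]
orientation: [2.095, 2.34, 0.004]
contact_force: [0.9, 3.8, -1.4]
grip_width: 0.0169
gripper_force: 43.5
```

Run:
```python
from h import *
st()
g=r.grab_frame('scene');t=r.grab_frame('top')
k=cv2.INTER_CUBIC
cv2.imwrite('pics/w5.png',np.hstack([cv2.resize(g[90:210,270:390],(400,400),interpolation=k),cv2.resize(t[160:280,130:250],(400,400),interpolation=k)])[:,:,::-1])
```

```text
7.8833 [0.4566 0.1042 0.2024] yaw 0.11005894477274435 tilt -0.9999960301302595 F [ 0.8917  3.8174 -1.4291] w 0.016886119230390177 43.54856782592833 q [-0.6792  0.1678  0.3616  2.0856 -0.0767  0.8975 -0.1645]
```

View pics/w5.png

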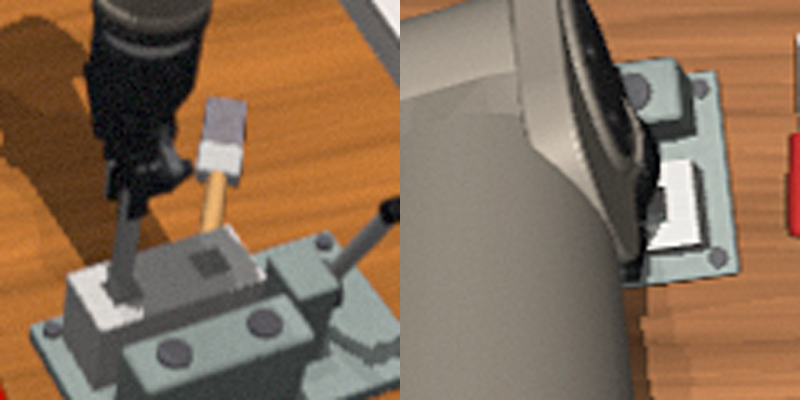

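Run:
```python
from h import *
S=r.camera_info('scene');o=r.get_obs();g=o['tcp_pos']+[0,0,.019];n=np.array([-.1147,.9934,0]);c=400/120
print('grasp',(proj(S,[g])[0]+.5-[270,90])*c,'well',(proj(S,[[.4545,.1132,.1]])[0]+.5-[270,90])*c)
for th in (-5,0,5,10,15):
    a=np.radians(th);P=[g-(g[2]-.1)*(np.tan(a)*n+[0,0,1])];print(th,P,(proj(S,P)[0]+.5-[270,90])*c)
```

```text
grasp [128.0348 189.8335] well [122.5989 291.5084]
-5 [array([0.4549, 0.1155, 0.1   ])] [125.4189 291.2965]
0 [array([0.4561, 0.105 , 0.1   ])] [113.6861 295.0451]
5 [array([0.4573, 0.0944, 0.1   ])] [101.9021 298.8102]
10 [array([0.4586, 0.0838, 0.1   ])] [ 89.8838 302.6501]
15 [array([0.4598, 0.0728, 0.1   ])] [ 77.4329 306.6282]
```

Request:
play_rows(
  targets="1 0.003 0 0.007 0;1 0.006 0 0.014 0;1 0.008 0 0.021 0;1 0.008 0 0.028 0;1 0.008 0 0.035 0;1 0.008 0 0.042 0;1 0.008 0 0.048 0;1 0.008 0 0.052 0",
)

```text
clock: 8.65
tcp_pos: [0.4544, 0.1127, 0.1485]
orientation: [-2.093, -2.342, 0.002]
contact_force: [0.2, -1.1, -3.4]
grip_width: 0.0171
gripper_force: 43.4
```

Request:
play_rows(
  targets="1 0 0 0.002 0;1 0 0 0.004 0;1 0 0 0.006 0;1 0 0 0.008 0",
)

```text
clock: 8.98
tcp_pos: [0.4551, 0.1131, 0.1416]
orientation: [2.093, 2.342, 0.001]
contact_force: [-0.1, 0.6, -2.5]
grip_width: 0.017
gripper_force: 43.4
```

Request:
play_rows(
  targets="1 0 0 0.001 0;1 0 0 0.002 0;1 0 0 0.003 0;1 0 0 0.004 0",
)

```text
clock: 9.32
tcp_pos: [0.457, 0.1141, 0.1409]
orientation: [2.093, 2.342, 0.007]
contact_force: [-7.0, -1.4, 37.4]
grip_width: 0.0169
gripper_force: 49.7
```

Request:
play_rows(
  targets="0.4 0 0 0 0;0.1 0 0 0 0;0.1 0 0 0 0;0.1 0 0 0 0;0.1 0 0 0 0",
)

```text
clock: 9.73
tcp_pos: [0.4547, 0.113, 0.1374]
orientation: [-2.093, -2.343, 0.0]
contact_force: [-0.4, -0.3, -0.4]
grip_width: 0.0384
gripper_force: 0.0
```

Request:
play_rows(
  targets="0.1 0 0 -0.01 0;0.1 0 0 -0.03 0;0.1 0 0 -0.06 0;0.1 0 0 -0.1 0;0.1 0 0 -0.14 0;0.1 0 0 -0.16 0",
)

```text
clock: 10.23
tcp_pos: [0.4564, 0.113, 0.3027]
orientation: [2.093, 2.34, 0.009]
contact_force: [0.1, -0.6, 1.1]
grip_width: 0.0381
gripper_force: 0.0
```

Request:
play_rows(
  targets="-0.2 -0.04 0 0 0;-0.5 -0.08 0 0 0;-1 -0.12 0 0 0;-1 -0.16 0 0 0;-1 -0.2 0 0 0;-1 -0.23 0 0 0",
)

```text
clock: 10.73
tcp_pos: [0.4801, -0.1192, 0.2985]
orientation: [2.096, 2.339, 0.001]
contact_force: [-0.1, -0.2, -0.4]
grip_width: 0.0854
gripper_force: 0.0
```

Run:
```python
from h import *
st()
g=r.grab_frame('scene');t=r.grab_frame('top')
k=cv2.INTER_CUBIC
cv2.imwrite('pics/w6.png',np.hstack([cv2.resize(g[90:210,270:390],(400,400),interpolation=k),cv2.resize(t[160:280,130:250],(400,400),interpolation=k)])[:,:,::-1])
S=r.camera_info('scene');T=r.camera_info('top');c=400/120
for z in (.1,.18): print((proj(S,[[.4545,.1132,z]])[0]+.5-[270,90])*c,(proj(T,[[.4545,.1132,z]])[0]+.5-[130,160])*c+[400,0])
# pin R grasp
d=np.array([-.4984,-.04,.866]);q=np.array([.5458,-.2993,.1734])-.018*d-[0,0,.019];print(q)
plan((q[0]-.01,q[1],.23,1.652),(*q,1.652))
```

```text
10.7333 [ 0.4801 -0.1192  0.2985] yaw 0.1097112116609576 tilt -0.9999992192221593 F [-0.1292 -0.2413 -0.3919] w 0.0854057856252435 0.0 q [-0.4247  0.1092  0.5972  1.9231 -0.0675  1.1278  0.3084]
[122.5989 291.5084] [648.8542 206.4432]
[132.2731 223.7457] [629.285  196.5969]
[ 0.5548 -0.2986  0.1388]
dx dy dz spin [-0.1828  0.0461  0.0685 -1.5487] dist 0.20063558449828423
dx dy dz spin [-0.01   -0.0008  0.0912  0.    ] dist 0.09173467906958632
```

View pics/w6.png

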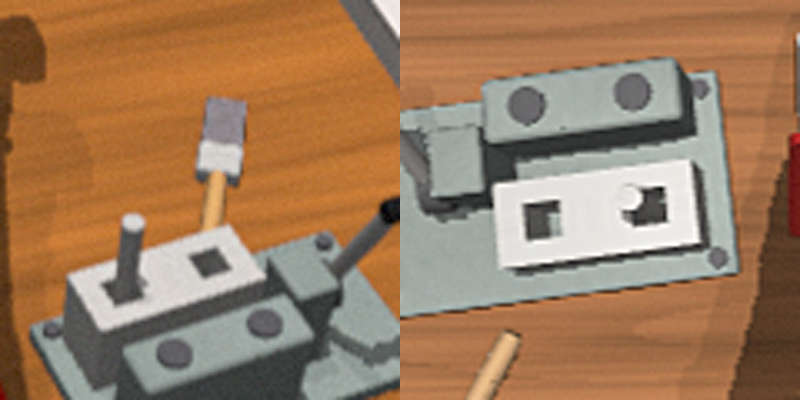

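Pin 1 is seated upright: its top is at (132,222), against (132,224) predicted. Next is the second pin.

Request:
play_rows(
  targets="-1 -0.023 0.006 0 -0.12;-1 -0.046 0.012 0 -0.24;-1 -0.069 0.018 0 -0.36;-1 -0.092 0.024 0 -0.48;-1 -0.115 0.03 0 -0.6;-1 -0.138 0.036 0 -0.72;-1 -0.161 0.041 0 -0.84;-1 -0.183 0.046 0 -0.96",
)

```text
clock: 11.5
tcp_pos: [0.5474, -0.2922, 0.2977]
orientation: [-0.764, -3.047, -0.001]
contact_force: [0.4, 0.1, 0.7]
grip_width: 0.0853
gripper_force: 0.0
```

Request:
play_rows(
  targets="-1 0 0 0.01 -0.12;-1 0 0 0.02 -0.24;-1 0 0 0.03 -0.36;-1 0 0 0.045 -0.48;-1 0 0 0.06 -0.589;-1 0 0 0.06 -0.589;-1 0 0 0.06 -0.589",
)

```text
clock: 12.08
tcp_pos: [0.5467, -0.2913, 0.2374]
orientation: [0.138, -3.137, -0.002]
contact_force: [-0.3, 0.4, 1.0]
grip_width: 0.0855
gripper_force: 0.0
```

Run:
```python
from h import *
st()
plan((.5548,-.2986,.1388,1.652))
```

```text
12.0833 [ 0.5467 -0.2913  0.2374] yaw 1.6587215905151746 tilt -0.9999985461506665 F [-0.3016  0.4047  1.0285] w 0.08553580904204698 0.0 q [ 0.0954  0.3969  0.3908  1.7081 -0.1689  1.0715  2.199 ]
dx dy dz spin [-0.0075 -0.008   0.0986  0.0067] dist 0.09920241124179058
```

Request:
play_rows(
  targets="-1 -0.0075 -0.008 0.03 0.007;-1 -0.0075 -0.008 0.06 0.007;-1 -0.0075 -0.008 0.09 0.007;0 -0.0075 -0.008 0.0986 0.007;0.4 -0.0075 -0.008 0.0986 0.007;1 -0.0075 -0.008 0.0986 0.007;1 -0.0075 -0.008 0.0986 0.007;1 -0.0075 -0.008 0.0986 0.007",
  squeeze=40,
)

```text
clock: 12.75
tcp_pos: [0.5564, -0.3002, 0.1413]
orientation: [-0.13, 3.135, -0.002]
contact_force: [-0.6, -0.2, -0.2]
grip_width: 0.0255
gripper_force: 0.0
```

Request:
play_rows(
  targets="1 0 0 0 0;1 0 0 0 0;1 0 0 0 0;1 0 0 0 0;1 0 0 0 0",
)

```text
clock: 13.17
tcp_pos: [0.5561, -0.3, 0.141]
orientation: [-0.131, 3.136, -0.001]
contact_force: [-0.9, 1.3, 6.7]
grip_width: 0.017
gripper_force: 38.9
```

Request:
play_rows(
  targets="1 0.006 0 -0.0104 0;1 0.012 0 -0.0208 0;1 0.018 0 -0.0312 0;1 0.024 0 -0.0416 0;1 0.03 0 -0.052 0;1 0.036 0 -0.0624 0;1 0.042 0 -0.0728 0;1 0.048 0 -0.0832 0",
)

```text
clock: 13.83
tcp_pos: [0.5052, -0.3037, 0.2229]
orientation: [0.13, -3.137, -0.001]
contact_force: [-0.2, 0.7, -2.0]
grip_width: 0.0169
gripper_force: 39.4
```

Request:
play_rows(
  targets="1 0.006 0 -0.0104 0;1 0.012 0 -0.0208 0;1 0.018 0 -0.034 0;1 0.018 0 -0.05 0;1 0.018 0 -0.08 0;1 0.018 0 -0.11 0;1 0.018 0 -0.11 0",
)

```text
clock: 14.42
tcp_pos: [0.4907, -0.307, 0.3389]
orientation: [-0.13, 3.131, -0.007]
contact_force: [1.6, -1.3, -1.5]
grip_width: 0.0168
gripper_force: 39.5
```

Run:
```python
from h import *
st()
o=r.get_obs();M=R.from_rotvec(o['orientation']).as_matrix();a=np.arctan2(M[1,1],M[0,1])
n=np.array([-.1147,.9934]);C=np.array([.4454,.1926]);w=C+n*(-.003+.142*np.sin(np.radians(29)))
print(w)
plan((.46,0.02,.335,a),(*w,.30,a),(*w,.30,.115))
```

```text
14.4167 [ 0.4907 -0.307   0.3389] yaw 1.653469090889151 tilt -0.9999563336643977 F [ 1.6479 -1.2765 -1.5035] w 0.016759326315841046 39.47685514809564 q [ 0.1007  0.2356  0.43    1.683  -0.1041  1.2361  2.2071]
[0.4378 0.258 ]
dx dy dz spin [0.0036 0.3284 0.0039 0.    ] dist 0.3284909039361677
dx dy dz spin [0.0024 0.239  0.035  0.    ] dist 0.24158584209864073
dx dy dz spin [0.     0.     0.     1.5385] dist 0.0
```

Request:
play_rows(
  targets="1 0.001 0.03 0 0.11;1 0.001 0.06 0 0.22;1 0.002 0.1 0 0.33;1 0.002 0.14 0 0.44;1 0.003 0.18 0 0.55;1 0.003 0.22 0 0.66;1 0.003 0.25 0 0.77;1 0.003 0.28 0 0.88",
)

```text
clock: 15.08
tcp_pos: [0.4628, -0.0342, 0.3324]
orientation: [-1.162, -2.918, 0.0]
contact_force: [0.2, -0.4, -3.4]
grip_width: 0.017
gripper_force: 39.6
```

Request:
play_rows(
  targets="1 0 0 0 0.11;1 0 0 0 0.22;1 0 0 0 0.33;1 0 0 0 0.44;1 0 0 0 0.55;1 0 0 0 0.65;1 0 0 0 0.65",
)

```text
clock: 15.67
tcp_pos: [0.4633, -0.0357, 0.3322]
orientation: [-2.031, -2.396, 0.001]
contact_force: [0.5, 0.2, -2.5]
grip_width: 0.0169
gripper_force: 39.6
```

Run:
```python
from h import *
st()
plan((.4378,.258,.30,.115),(.4378,.258,.23,.115))
```

```text
15.6667 [ 0.4633 -0.0357  0.3322] yaw 0.1642941205124949 tilt -0.9999997706486663 F [ 0.4654  0.2321 -2.4919] w 0.016940297252484138 39.637571341590956 q [-0.3349  0.0224  0.2853  1.9167 -0.0067  1.2041  0.1171]
dx dy dz spin [0.2939 0.0228 0.0322 0.0493] dist 0.2965859308095806
dx dy dz spin [0.   0.   0.07 0.  ] dist 0.06999999999999998
```

Request:
play_rows(
  targets="1 0.04 0.003 0 0.01;1 0.08 0.006 0 0.02;1 0.12 0.009 0 0.03;1 0.16 0.012 0 0.04;1 0.2 0.016 0 0.049;1 0.24 0.019 0 0.049;1 0.27 0.021 0 0.049;1 0.294 0.023 0 0.049",
)

```text
clock: 16.33
tcp_pos: [0.4362, 0.2613, 0.3322]
orientation: [-2.077, -2.356, -0.0]
contact_force: [0.5, -0.8, -2.7]
grip_width: 0.0169
gripper_force: 39.6
```

Request:
play_rows(
  targets="1 0 0 0.03 0;1 0 0 0.06 0;1 0 0 0.085 0;1 0 0 0.1 0;1 0 0 0.1 0;1 0 0 0.1 0",
)

```text
clock: 16.83
tcp_pos: [0.4371, 0.2579, 0.232]
orientation: [-2.083, -2.352, 0.003]
contact_force: [-0.3, -0.4, -1.6]
grip_width: 0.0169
gripper_force: 39.6
```

Run:
```python
from h import *
st()
plan((.4378,.258,.196,.115))
g=r.grab_frame('scene');t=r.grab_frame('top')
k=cv2.INTER_CUBIC
cv2.imwrite('pics/w7.png',np.hstack([cv2.resize(g[90:210,290:410],(400,400),interpolation=k),cv2.resize(t[160:280,130:250],(400,400),interpolation=k)])[:,:,::-1])
S=r.camera_info('scene');T=r.camera_info('top');o=r.get_obs()
g=o['tcp_pos']+[0,0,.019];n=np.array([-.1147,.9934,0]);c=400/120
for th in (20,25,30):
    a=np.radians(th);P=[g-.142*(np.sin(a)*n+[0,0,np.cos(a)])];q=proj(S,P)[0];p=proj(T,P)[0];print(th,P,(q+.5-[290,90])*c,(p+.5-[130,160])*c+[400,0])
P=[[.4454,.1926,.1]];print('well',(proj(S,P)[0]+.5-[290,90])*c,(proj(T,P)[0]+.5-[130,160])*c+[400,0])
```

```text
16.8333 [0.4371 0.2579 0.232 ] yaw 0.12122135255228196 tilt -0.9999986733116395 F [-0.2638 -0.4333 -1.6483] w 0.016857577929788252 39.58917369134724 q [-0.6576  0.2024  0.0017  1.9481 -0.0002  0.9927 -0.5346]
dx dy dz spin [-0.      0.0007  0.036   0.0062] dist 0.03598667511260677
20 [array([0.4438, 0.2106, 0.1192])] [165.9375 242.3029] [511.6875 221.0815]
25 [array([0.4451, 0.1992, 0.1239])] [154.427  242.2708] [525.4495 218.5534]
30 [array([0.4464, 0.1883, 0.1296])] [143.4593 241.2602] [538.3858 215.9779]
well [142.9882 263.774 ] [542.8702 220.3667]
```

View pics/w7.png

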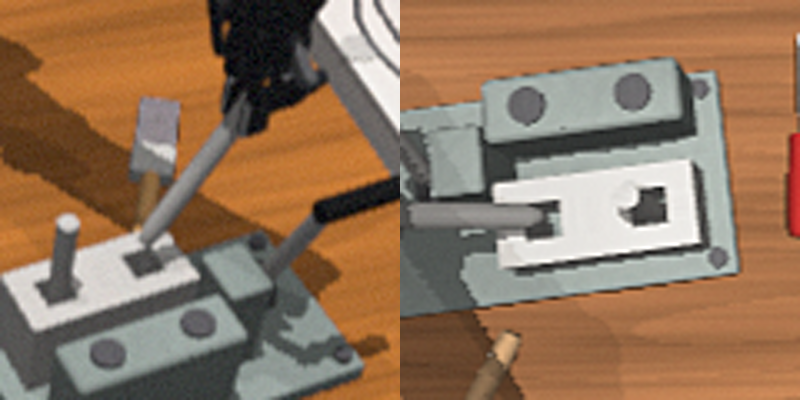

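The nose is over the left well, at scene (148,239) and top (541,216), leaning about 29°. I'll repeat the same insertion and righting sequence.

Request:
play_rows(
  targets="1 0 0 0.006 0;1 0 0 0.014 0;1 0 0 0.022 0;1 0 0 0.03 0;1 0 0 0.036 0;1 0 0 0.036 0",
)

```text
clock: 17.43
tcp_pos: [0.4365, 0.2578, 0.1944]
orientation: [-2.084, -2.35, 0.005]
contact_force: [-0.4, -0.1, -2.7]
grip_width: 0.0166
gripper_force: 39.7
```

Request:
play_rows(
  targets="1 -0.009 0 -0.0045 0;1 -0.02 0 -0.009 0;1 -0.033 0 -0.011 0;1 -0.046 0 -0.012 0;1 -0.059 0 -0.011 0;1 -0.07 0 -0.009 0;1 -0.073 0 -0.007 0;1 -0.073 0 -0.007 0",
)

```text
clock: 18.1
tcp_pos: [0.4467, 0.1847, 0.2034]
orientation: [2.087, 2.347, 0.002]
contact_force: [1.1, 2.9, -2.4]
grip_width: 0.0165
gripper_force: 40.9
```

Run:
```python
from h import *
st()
plan((.4454,.1926,.15,.115))
```

```text
18.1 [0.4467 0.1847 0.2034] yaw 0.11714613563549056 tilt -0.9999991901337705 F [ 1.0859  2.8869 -2.4193] w 0.01654554124951272 40.925563332857564 q [-0.5575  0.1931  0.041   2.035  -0.0096  0.9124 -0.3943]
dx dy dz spin [ 0.008  -0.0004  0.0534  0.0021] dist 0.053990512707975724
```

Request:
play_rows(
  targets="1 0.003 0 0.007 0;1 0.006 0 0.014 0;1 0.008 0 0.021 0;1 0.008 0 0.028 0;1 0.008 0 0.035 0;1 0.008 0 0.042 0;1 0.008 0 0.048 0;1 0.008 0 0.053 0",
)

```text
clock: 18.77
tcp_pos: [0.4449, 0.1937, 0.1492]
orientation: [-2.085, -2.35, 0.001]
contact_force: [-0.1, 0.4, -1.8]
grip_width: 0.0174
gripper_force: 40.8
```

Request:
play_rows(
  targets="1 0 0 0.002 0;1 0 0 0.004 0;1 0 0 0.006 0;1 0 0 0.008 0;1 0 0 0.009 0;1 0 0 0.01 0",
)

```text
clock: 19.27
tcp_pos: [0.4473, 0.1953, 0.1437]
orientation: [2.085, 2.349, 0.008]
contact_force: [-6.2, -3.2, 35.2]
grip_width: 0.017
gripper_force: 47.2
```

The nose is on the floor, with the same contact height as the first pin. I'll release and go above the lever bar.

Request:
play_rows(
  targets="0.4 0 0 0 0;0.1 0 0 0 0;0.1 0 0 0 0;0.1 0 0 0 0;0.1 0 0 0 0",
)

```text
clock: 19.68
tcp_pos: [0.4451, 0.1939, 0.14]
orientation: [-2.085, -2.35, 0.0]
contact_force: [-0.2, -0.0, -0.0]
grip_width: 0.0384
gripper_force: 0.0
```

Request:
play_rows(
  targets="0.1 0 0 -0.01 0;0.1 0 0 -0.03 0;0.1 0 0 -0.06 0;0.1 0 0 -0.1 0;0.1 0 0 -0.14 0;0.1 0 0 -0.16 0;0.1 0 0 -0.16 0",
)

```text
clock: 20.27
tcp_pos: [0.4476, 0.1952, 0.3062]
orientation: [2.083, 2.348, 0.015]
contact_force: [1.4, -0.5, 0.6]
grip_width: 0.0387
gripper_force: 0.0
```

Run:
```python
from h import *
st()
plan((.521,.336,.29,.115),(.521,.336,.198,.115))
```

```text
20.2667 [0.4476 0.1952 0.3062] yaw 0.11902813842100261 tilt -0.9999499962910247 F [ 1.3573 -0.4628  0.5569] w 0.038741000421564115 0.0 q [-0.5766  0.0905  0.0406  1.9026 -0.0043  1.1386 -0.4154]
dx dy dz spin [0.1311 0.0896 0.0162 0.004 ] dist 0.15964196920406484
dx dy dz spin [0.    0.    0.092 0.   ] dist 0.09199999999999997
```

Request:
play_rows(
  targets="-0.2 0.03 0.02 0.01 0;-0.5 0.06 0.04 0.01 0;-0.6 0.09 0.065 0.01 0;-0.6 0.12 0.085 0.01 0;-0.6 0.132 0.091 0.01 0;-0.6 0.132 0.091 0.01 0;-0.6 0.132 0.091 0.01 0",
)

```text
clock: 20.85
tcp_pos: [0.5193, 0.3358, 0.2892]
orientation: [-2.084, -2.351, 0.003]
contact_force: [0.3, -0.5, 0.5]
grip_width: 0.0679
gripper_force: 0.0
```

Run:
```python
from h import *
st()
plan((.521,.336,.198,.115))
t=r.grab_frame('top');s=r.grab_frame('scene');T=r.camera_info('top');S=r.camera_info('scene')
# expected pin top vs brightest disk around (scene)
for P in((.4545,.1132,.18),(.4454,.1926,.18)):
    for nm,im,C in(('scene',s,S),('top',t,T)):
        u,v=proj(C,[P])[0];x,y=int(round(u)),int(round(v));w=im[y-9:y+10,x-9:x+10].min(2);print(nm,round(u,1),round(v,1));
        if nm=='scene':print(w[::2,::2])
```

```text
20.85 [0.5193 0.3358 0.2892] yaw 0.12034241252027277 tilt -0.9999978626179927 F [ 0.3145 -0.4927  0.4605] w 0.06792908634179282 0.0 q [-0.6786  0.3382  0.0049  1.628  -0.0017  1.1775 -0.553 ]
dx dy dz spin [0.     0.0017 0.0912 0.0053] dist 0.0912555874711842
scene 309.2 156.6
[[ 37  46  45  48  47  46  44  55  31  28]
 [ 45  49  47  44  48  53  51  46  40  29]
 [ 45  45  46  47  48  41  44  48  42  45]
 [ 42  48  48  37 123 168 123  42  50  44]
 [ 50  49  42  70 210 206 207  74  46  45]
 [ 57  52  52  62 163 201 183  60  51  44]
 [ 59  57  49  69  79  82  73  48  38  46]
 [ 45  49  48  75  86  78  74  47  40  56]
 [ 55  47  49  77  82  80  70 118 167 199]
 [ 53  37  47  81  82  74 141 216 212 210]]
top 198.3 218.5
scene 336.6 148.2
[[ 50 125 123 123 121 122 122  76  35  53]
 [ 52  80  97  85  97 110 120  49  22  28]
 [ 51  75  52  57  61  75  72  42  26  38]
 [ 27  32  51  53  60  59  57  32  28  38]
 [ 28  29  56  85 181 199 153  27  37  22]
 [ 22  27  62 112 212 209 206  47  36  28]
 [ 25  34  53  72 117 158 118  28  34  31]
 [ 16  45  93  79  79  68  62  20  27  31]
 [ 51  54 103  82  80  80  53  34  34  30]
 [ 50  64 100  77  77  73  35  23  33  29]]
top 163.4 223.1
```

Both pin tops are bright disks within about 1 px of the spots predicted for seated pins. Now I'll grip the lever bar.

Request:
play_rows(
  targets="-0.6 0 0.0015 0.035 0;-0.6 0 0.0015 0.065 0;-0.4 0 0.0015 0.091 0;0 0 0.0015 0.091 0;0.4 0 0.0015 0.091 0;1 0 0.0015 0.091 0;1 0 0.0015 0.091 0;1 0 0.0015 0.091 0",
  squeeze=40,
)

```text
clock: 21.62
tcp_pos: [0.5213, 0.3358, 0.2015]
orientation: [2.085, 2.35, 0.002]
contact_force: [-3.7, -3.8, 4.8]
grip_width: 0.0188
gripper_force: 39.4
```

Request:
play_rows(
  targets="1 0 0 0 0;1 0 0 0 0;1 0 0 0 0",
)

```text
clock: 21.87
tcp_pos: [0.5213, 0.3358, 0.2015]
orientation: [2.085, 2.349, 0.002]
contact_force: [-4.8, -3.1, 4.7]
grip_width: 0.0188
gripper_force: 39.4
```

Run:
```python
from h import *
st()
def rows(a,b,n=8):
    f=lambda q:np.array([.15*np.sin(np.radians(20)-q),-.15*np.cos(np.radians(20)-q)])
    return ';'.join('1 0 %.4f %.4f 0'%tuple(f(a+(b-a)*i/n)-f(a)) for i in range(1,n+1))
L=[0,.18,.36,.54,.72,.92]
for a,b in zip(L,L[1:]):print(a,b,rows(a,b))
L=[.92,.76,.6,.44,.29,.14,0]
for a,b in zip(L,L[1:]):print(a,b,rows(a,b))
```

```text
21.8667 [0.5213 0.3358 0.2015] yaw 0.11890809747765772 tilt -0.9999994000506502 F [-4.8485 -3.1262  4.6713] w 0.01875686179620458 39.426759481430054 q [-0.6727  0.4149 -0.      1.7244 -0.0001  1.0012 -0.5537]
0 0.18 1 0 -0.0032 -0.0011 0;1 0 -0.0064 -0.0022 0;1 0 -0.0096 -0.0031 0;1 0 -0.0129 -0.0040 0;1 0 -0.0161 -0.0049 0;1 0 -0.0194 -0.0056 0;1 0 -0.0227 -0.0063 0;1 0 -0.0261 -0.0069 0
0.18 0.36 1 0 -0.0033 -0.0005 0;1 0 -0.0067 -0.0010 0;1 0 -0.0100 -0.0014 0;1 0 -0.0134 -0.0017 0;1 0 -0.0168 -0.0019 0;1 0 -0.0201 -0.0021 0;1 0 -0.0235 -0.0021 0;1 0 -0.0269 -0.0021 0
0.36 0.54 1 0 -0.0034 0.0001 0;1 0 -0.0067 0.0002 0;1 0 -0.0101 0.0005 0;1 0 -0.0135 0.0008 0;1 0 -0.0168 0.0011 0;1 0 -0.0202 0.0016 0;1 0 -0.0235 0.0021 0;1 0 -0.0268 0.0027 0
0.54 0.72 1 0 -0.0033 0.0007 0;1 0 -0.0066 0.0014 0;1 0 -0.0099 0.0023 0;1 0 -0.0131 0.0032 0;1 0 -0.0164 0.0041 0;1 0 -0.0196 0.0052 0;1 0 -0.0227 0.0063 0;1 0 -0.0259 0.0075 0
0.72 0.92 1 0 -0.0035 0.0014 0;1 0 -0.0069 0.0029 0;1 0 -0.0103 0.0045 0;1 0 -0.0137 0.0061 0;1 0 -0.0170 0.0079 0;1 0 -0.0203 0.0097 0;1 0 -0.0235 0.0116 0;1 0 -0.02
[... 358 characters left out ...]
0.0078 0
0.6 0.44 1 0 0.0029 -0.0007 0;1 0 0.0058 -0.0014 0;1 0 0.0088 -0.0020 0;1 0 0.0117 -0.0025 0;1 0 0.0147 -0.0030 0;1 0 0.0177 -0.0034 0;1 0 0.0206 -0.0038 0;1 0 0.0236 -0.0041 0
0.44 0.29 1 0 0.0028 -0.0002 0;1 0 0.0056 -0.0004 0;1 0 0.0084 -0.0005 0;1 0 0.0112 -0.0006 0;1 0 0.0140 -0.0006 0;1 0 0.0169 -0.0006 0;1 0 0.0197 -0.0005 0;1 0 0.0225 -0.0004 0
0.29 0.14 1 0 0.0028 0.0002 0;1 0 0.0056 0.0004 0;1 0 0.0084 0.0007 0;1 0 0.0112 0.0011 0;1 0 0.0140 0.0015 0;1 0 0.0168 0.0019 0;1 0 0.0195 0.0024 0;1 0 0.0223 0.0030 0
0.14 0 1 0 0.0026 0.0006 0;1 0 0.0051 0.0012 0;1 0 0.0077 0.0018 0;1 0 0.0102 0.0025 0;1 0 0.0127 0.0033 0;1 0 0.0152 0.0041 0;1 0 0.0177 0.0049 0;1 0 0.0202 0.0058 0
```

Request:
play_rows(
  targets="1 0 -0.003 -0.001 0;1 0 -0.006 -0.002 0;1 0 -0.0095 -0.003 0;1 0 -0.013 -0.004 0;1 0 -0.016 -0.005 0;1 0 -0.0195 -0.0055 0;1 0 -0.0225 -0.0063 0;1 0 -0.026 -0.007 0",
)

```text
clock: 22.53
tcp_pos: [0.5, 0.3334, 0.2089]
orientation: [2.084, 2.345, 0.015]
contact_force: [9.3, 0.9, -2.2]
grip_width: 0.0188
gripper_force: 39.1
```

Request:
play_rows(
  targets="1 0 -0.0033 -0.0005 0;1 0 -0.0067 -0.001 0;1 0 -0.01 -0.0014 0;1 0 -0.0134 -0.0017 0;1 0 -0.0168 -0.0019 0;1 0 -0.02 -0.002 0;1 0 -0.0235 -0.002 0;1 0 -0.027 -0.002 0",
)

```text
clock: 23.2
tcp_pos: [0.4758, 0.3307, 0.2132]
orientation: [2.084, 2.342, 0.024]
contact_force: [10.9, -1.2, 7.4]
grip_width: 0.0184
gripper_force: 39.0
```

Request:
play_rows(
  targets="1 0 -0.0034 0 0;1 0 -0.0067 0.0002 0;1 0 -0.01 0.0005 0;1 0 -0.0135 0.0008 0;1 0 -0.0168 0.001 0;1 0 -0.02 0.0016 0;1 0 -0.0235 0.002 0;1 0 -0.027 0.0027 0",
)

```text
clock: 23.87
tcp_pos: [0.4493, 0.3279, 0.2112]
orientation: [2.084, 2.342, 0.026]
contact_force: [11.5, -2.7, 14.1]
grip_width: 0.0186
gripper_force: 42.5
```

Request:
play_rows(
  targets="1 0 -0.0033 0.0007 0;1 0 -0.0066 0.0014 0;1 0 -0.01 0.0023 0;1 0 -0.013 0.0032 0;1 0 -0.0164 0.004 0;1 0 -0.0196 0.0052 0;1 0 -0.0227 0.0063 0;1 0 -0.026 0.0075 0",
)

```text
clock: 24.53
tcp_pos: [0.4227, 0.3249, 0.2031]
orientation: [2.085, 2.343, 0.023]
contact_force: [10.5, -3.6, 13.9]
grip_width: 0.0183
gripper_force: 44.4
```

Request:
play_rows(
  targets="1 0 -0.0035 0.0014 0;1 0 -0.007 0.003 0;1 0 -0.01 0.0045 0;1 0 -0.0137 0.006 0;1 0 -0.017 0.008 0;1 0 -0.02 0.0097 0;1 0 -0.0235 0.0116 0;1 0 -0.0267 0.0136 0",
)

```text
clock: 25.2
tcp_pos: [0.3959, 0.3218, 0.189]
orientation: [2.085, 2.344, 0.022]
contact_force: [9.5, -4.2, 15.2]
grip_width: 0.0186
gripper_force: 46.6
```

Request:
play_rows(
  targets="1 0 -0.0015 0.001 0;1 0 -0.003 0.002 0;1 0 -0.0045 0.003 0;1 0 -0.0045 0.003 0",
)

```text
clock: 25.53
tcp_pos: [0.3919, 0.3214, 0.1863]
orientation: [2.085, 2.344, 0.023]
contact_force: [9.3, -3.2, 13.9]
grip_width: 0.0183
gripper_force: 46.8
```

Run:
```python
from h import *
st()
d=r.get_obs()['tcp_pos']-np.array([.5213,.3358,.2015]);x=.0513+d[:2]@[.9934,.1147];print('lever',np.radians(20)-np.arctan2(x,.141+d[2]),'r',np.hypot(x,.141+d[2]))
```

```text
25.5333 [0.3919 0.3214 0.1863] yaw 0.1167402068074728 tilt -0.999878565113314 F [ 9.3078 -3.1662 13.8506] w 0.018326488561217207 46.80236577987671 q [-0.7755  0.2478 -0.0434  2.0076  0.0198  0.8716 -0.7133]
lever 0.9091808067424474 r 0.14849184649257846
```

Request:
play_rows(
  targets="1 0 -0.001 0.0006 0;1 0 -0.002 0.0012 0;1 0 -0.003 0.0018 0;1 0 -0.003 0.0018 0",
)

```text
clock: 25.87
tcp_pos: [0.3917, 0.3214, 0.1861]
orientation: [2.085, 2.341, 0.031]
contact_force: [15.2, -4.1, 19.2]
grip_width: 0.0186
gripper_force: 47.5
```

Request:
play_rows(
  targets="1 0 -0.001 0.0006 0;1 0 -0.002 0.0012 0;1 0 -0.003 0.0018 0;1 0 -0.003 0.0018 0",
)

```text
clock: 26.2
tcp_pos: [0.3915, 0.3214, 0.1859]
orientation: [2.085, 2.338, 0.038]
contact_force: [19.6, -7.0, 26.6]
grip_width: 0.0183
gripper_force: 48.2
```

The end stop is reached: the motion stalled and the force is rising. Now I'll ease it back.

Request:
play_rows(
  targets="1 0 0.0015 -0.001 0;1 0 0.003 -0.002 0;1 0 0.0045 -0.003 0;1 0 0.006 -0.004 0;1 0 0.0075 -0.005 0;1 0 0.009 -0.006 0;1 0 0.0105 -0.0066 0",
)

```text
clock: 26.78
tcp_pos: [0.395, 0.3216, 0.1882]
orientation: [2.085, 2.345, 0.018]
contact_force: [7.2, -1.9, 7.6]
grip_width: 0.0184
gripper_force: 46.4
```

Request:
play_rows(
  targets="1 0 0.0025 -0.0016 0;1 0 0.005 -0.003 0;1 0 0.0077 -0.0046 0;1 0 0.0103 -0.006 0;1 0 0.013 -0.0075 0;1 0 0.0157 -0.0088 0;1 0 0.0184 -0.01 0;1 0 0.021 -0.0113 0",
)

```text
clock: 27.45
tcp_pos: [0.4128, 0.3236, 0.1971]
orientation: [2.086, 2.348, 0.009]
contact_force: [6.1, 3.3, -7.8]
grip_width: 0.0184
gripper_force: 45.0
```

Request:
play_rows(
  targets="1 0 0.0028 -0.0012 0;1 0 0.0055 -0.0023 0;1 0 0.0084 -0.0033 0;1 0 0.0112 -0.0043 0;1 0 0.014 -0.0053 0;1 0 0.017 -0.0062 0;1 0 0.02 -0.007 0;1 0 0.0227 -0.0078 0",
)

```text
clock: 28.12
tcp_pos: [0.4332, 0.3258, 0.2037]
orientation: [-2.085, -2.35, -0.001]
contact_force: [2.8, 2.7, -1.0]
grip_width: 0.0186
gripper_force: 45.9
```

Request:
play_rows(
  targets="1 0 0.003 -0.0007 0;1 0 0.0058 -0.0014 0;1 0 0.0088 -0.002 0;1 0 0.0117 -0.0025 0;1 0 0.0147 -0.003 0;1 0 0.0177 -0.0034 0;1 0 0.0206 -0.0038 0;1 0 0.0236 -0.0041 0",
)

```text
clock: 28.78
tcp_pos: [0.4565, 0.3283, 0.2077]
orientation: [-2.085, -2.35, 0.0]
contact_force: [3.4, 2.8, -1.6]
grip_width: 0.0186
gripper_force: 45.7
```

Request:
play_rows(
  targets="1 0 0.0028 -0.0002 0;1 0 0.0056 -0.0004 0;1 0 0.0084 -0.0005 0;1 0 0.0112 -0.0006 0;1 0 0.014 -0.0006 0;1 0 0.017 -0.0006 0;1 0 0.0197 -0.0005 0;1 0 0.0225 -0.0004 0",
)

```text
clock: 29.45
tcp_pos: [0.4788, 0.3308, 0.2078]
orientation: [-2.085, -2.35, 0.0]
contact_force: [1.7, 2.3, -0.6]
grip_width: 0.0186
gripper_force: 46.2
```

Request:
play_rows(
  targets="1 0 0.0028 0.0002 0;1 0 0.0056 0.0004 0;1 0 0.0084 0.0007 0;1 0 0.0112 0.0011 0;1 0 0.014 0.0015 0;1 0 0.0168 0.002 0;1 0 0.0195 0.0024 0;1 0 0.0223 0.003 0",
)

```text
clock: 30.12
tcp_pos: [0.5011, 0.3333, 0.2049]
orientation: [2.085, 2.35, -0.001]
contact_force: [1.5, -0.1, -11.2]
grip_width: 0.0182
gripper_force: 44.1
```

Run:
```python
from h import *
st()
d=r.get_obs()['tcp_pos']-np.array([.5213,.3358,.2015]);x=.0513+d[:2]@[.9934,.1147];print('lever',np.radians(20)-np.arctan2(x,.141+d[2]),'r',np.hypot(x,.141+d[2]))
plan((.5213,.3358,.2015,.118))
```

```text
30.1167 [0.5011 0.3333 0.2049] yaw 0.11914133656404417 tilt -0.9999999276495731 F [  1.4719  -0.1469 -11.1561] w 0.01822792976800017 44.11911964416504 q [-0.6872  0.3832 -0.0045  1.764   0.0021  0.9947 -0.5733]
lever 0.13834073946352984 r 0.14771169621851804
dx dy dz spin [0.0001 0.0204 0.0034 0.0011] dist 0.020692728875974363
```

Request:
play_rows(
  targets="1 0 0.0026 0 0;1 0 0.0052 0.0004 0;1 0 0.0078 0.0008 0;1 0 0.0104 0.0013 0;1 0 0.013 0.0018 0;1 0 0.0156 0.0023 0;1 0 0.018 0.0028 0;1 0 0.0205 0.0034 0",
)

```text
clock: 30.78
tcp_pos: [0.5204, 0.3355, 0.2005]
orientation: [-2.084, -2.35, 0.004]
contact_force: [-1.7, -0.1, -12.8]
grip_width: 0.0187
gripper_force: 43.6
```

Request:
play_rows(
  targets="1 0 0.0005 0.0002 0;1 0 0.001 0.0004 0;1 0 0.0015 0.0006 0;1 0 0.0015 0.0006 0",
)

```text
clock: 31.12
tcp_pos: [0.521, 0.3355, 0.2003]
orientation: [-2.084, -2.349, 0.006]
contact_force: [-6.6, -2.3, -7.1]
grip_width: 0.0185
gripper_force: 44.1
```

Request:
play_rows(
  targets="1 0 0.0005 0.0002 0;1 0 0.001 0.0004 0;1 0 0.0015 0.0006 0;1 0 0.0015 0.0006 0",
)

```text
clock: 31.45
tcp_pos: [0.5213, 0.3356, 0.2002]
orientation: [-2.082, -2.349, 0.009]
contact_force: [-11.9, -4.4, -0.6]
grip_width: 0.0182
gripper_force: 44.8
```

It is home, against its stop. Release, rise clear and check.

Request:
play_rows(
  targets="1 0 -0.001 0 0;0.4 0 -0.001 0 0;0 0 -0.001 0 0;-0.4 0 -0.001 0 0;-0.6 0 -0.001 0 0;-0.6 0 -0.001 0 0;-0.6 0 -0.001 0 0",
)

```text
clock: 32.03
tcp_pos: [0.5237, 0.3364, 0.2009]
orientation: [2.085, 2.35, 0.002]
contact_force: [0.7, -0.6, -0.2]
grip_width: 0.0683
gripper_force: 0.0
```

Request:
play_rows(
  targets="-0.6 0 0 -0.015 0;-0.6 0 0 -0.04 0;-0.6 0 0 -0.08 0;-0.6 0 0 -0.11 0;-0.6 0 0 -0.14 0;-0.6 0 0 -0.14 0",
)

```text
clock: 32.53
tcp_pos: [0.5257, 0.3379, 0.3478]
orientation: [2.084, 2.348, 0.018]
contact_force: [0.9, 0.9, 0.6]
grip_width: 0.0682
gripper_force: 0.0
```

Request:
play_rows(
  targets="-0.6 0.04 0 -0.02 0;-0.6 0.08 0 -0.02 0;-0.6 0.12 0 -0.02 0;-0.6 0.16 0 -0.02 0;-0.6 0.2 0 -0.02 0;-0.6 0.2 0 -0.02 0;-0.6 0.2 0 -0.02 0",
)

```text
clock: 33.12
tcp_pos: [0.4972, 0.5379, 0.3586]
orientation: [-2.078, -2.354, 0.002]
contact_force: [0.4, -0.4, 0.5]
grip_width: 0.0686
gripper_force: 0.0
```

Run:
```python
from h import *
st()
a=cv2.imread('pics/scene0.png')[:,:,::-1].astype(int);b=r.grab_frame('scene');S=r.camera_info('scene')
def ext(im):
    m=(im[130:175,375:430].max(2)<45);ys,xs=np.nonzero(m);return m.sum(),xs.mean()+375,ys.mean()+130
print('bar before/after',ext(a),ext(b))
for P in((.4545,.1132,.18),(.4454,.1926,.18)):
    u,v=proj(S,[P])[0];x,y=int(round(u)),int(round(v));w=b[y-9:y+10,x-9:x+10].min(2)>140;w[13:]=0;ys,xs=np.nonzero(w);print((u,v),np.mean(xs)+x-9,np.mean(ys)+y-9,w.sum())
print('flat bar region diff',np.abs(a[215:245,180:205]-b[215:245,180:205]).mean())
```

```text
33.1167 [0.4972 0.5379 0.3586] yaw 0.12432890537764503 tilt -0.9999980302803153 F [ 0.4203 -0.4423  0.5163] w 0.06858415767062265 0.0 q [-0.8903  0.5091 -0.031   1.2194  0.0139  1.4147 -0.7952]
bar before/after (np.int64(218), np.float64(401.0366972477064), np.float64(148.5275229357798)) (np.int64(237), np.float64(400.8691983122363), np.float64(148.56118143459915))
(np.float64(309.18194297515936), np.float64(156.62371953425128)) 310.1333333333333 156.46666666666667 30
(np.float64(336.56790379080104), np.float64(148.2267791027361)) 336.5964912280702 143.4561403508772 57
flat bar region diff 3.2871111111111113
```

```bash
python3 -c "
from bench import r
print(r.hand_in())"
```

```text
the job is handed in; nothing more can be done
None
```

I stood both pins nose-down in their own wells, pulled the lever to its end stop and eased it back home without a snap, left the flat bar in the rack, and handed the job in at about 33 s; the verdict was not shown.

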